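# Bring the pepper mill round to the front of the condiment carousel

## Task

Bring the pepper mill round to the middle of the carousel's open front, the side without the wire gallery: push the turntable round by its rim, in several strokes if need be, until it clicks home there, and leave it standing still. Do not touch or upset the mill or the jars that ride on it, and leave the things round about where they are.

Things in the scene. Friction and masses are not known exactly. Their poses are not given: they have to be found in the camera images.
- carousel: fixed plinth of the carousel: dark wooden disc 354 mm across, 12 mm thick; round its back half (84 degrees to each side of +x) stands a steel wire gallery, 171 mm from the axis, up to 112 mm above the worktop; the front half is open. Origin on the turning axis at the worktop, z up; -x points out of the middle of the open front (roughly to the robot; yaw varies)
- turntable (a joint): how far the turntable has turned since the start, rad, counterclockwise from above positive; no end stops; it stays where it is left (friction some 0.5 N at the rim). A hidden spring ball clicks in whenever one of the four places stands at the middle of the front (x axes of turntable_centre and carousel parallel or square): it draws home from within 0.05 rad and resists with about 1 N at the rim before that
- turntable_centre (a point): centre of the turntable's top, on the axis, 40 mm above the worktop. The turntable is a light wooden disc 320 mm across; a lip 10 mm thick runs along its edge (150 to 160 mm from the axis, top 63 mm above the worktop), broken by four finger openings. z up; axes turn with it: the four places lie on +x, +y, -x, -y, the openings at 45 degrees between
- finger_gap_0 (a point): middle of one of the four finger openings in the turntable's lip, at the height of the disc's top, 155 mm from the axis. The opening is 50 mm wide along the rim between the lip's rounded ends; the openings lie 90 degrees apart, midway between the four places where things stand; the disc runs on under them. Axes as turntable_centre
- finger_gap_1 (a point): middle of one of the four finger openings in the turntable's lip, at the height of the disc's top, 155 mm from the axis. The opening is 50 mm wide along the rim between the lip's rounded ends; the openings lie 90 degrees apart, midway between the four places where things stand; the disc runs on under them. Axes as turntable_centre
- finger_gap_2 (a point): middle of one of the four finger openings in the turntable's lip, at the height of the disc's top, 155 mm from the axis. The opening is 50 mm wide along the rim between the lip's rounded ends; the openings lie 90 degrees apart, midway between the four places where things stand; the disc runs on under them. Axes as turntable_centre
- finger_gap_3 (a point): middle of one of the four finger openings in the turntable's lip, at the height of the disc's top, 155 mm from the axis. The opening is 50 mm wide along the rim between the lip's rounded ends; the openings lie 90 degrees apart, midway between the four places where things stand; the disc runs on under them. Axes as turntable_centre
- pepper_mill: dark brown turned wooden pepper mill with a narrow waist and a ball head, 58 mm across, 170 mm tall, the tallest thing on the turntable. Stands loose on the turntable, about 76 mm from its axis, at one of the four places; which one varies. Origin at the centre of its underside, z up.
- spice_a: slim spice jar, 45 mm across, 106 mm tall, with a flat cap as wide as the jar. Stands loose on the turntable, about 76 mm from its axis, at one of the four places; which one varies. Origin at the centre of its underside, z up.
- spice_b: slim spice jar, 47 mm across, 98 mm tall, a little shorter than the other. Stands loose on the turntable, about 76 mm from its axis, at one of the four places; which one varies. Origin at the centre of its underside, z up.
- honey_jar: squat glass jar with a wide screw lid, 68 mm across, 84 mm tall. Stands loose on the turntable, about 76 mm from its axis, at one of the four places; which one varies. Origin at the centre of its underside, z up.
- mug: white mug, 92 mm across and 95 mm tall, with a handle, on the worktop in front of the coffee brewer; leave alone. Origin at the centre of its underside
- travel_mug: tall tapered travel mug, 86 mm across, 170 mm tall, on the worktop left of the carousel; leave alone. Origin at the centre of its underside
- tape_measure: boxy tape measure with rounded corners, 33 x 66 x 58 mm, on the worktop in front of the carousel, to the right; leave alone. Origin at the centre of its underside
- kitchen_timer: round kitchen timer, 61 mm across, 42 mm tall, on the worktop at the front right; leave alone. Origin at the centre of its underside

How it is judged:
At the end, for the whole second after the job is handed in: The pepper mill stands at the middle of the open front (within 13 mm to either side, in front of the axis), the turntable is clicked home (within 0.06 rad of a stop) and at rest, and the mill and the three jars stand upright at their places on it (55 to 100 mm from the axis) (x of pepper_mill in the frame of carousel below -0.055 m and y of pepper_mill in the frame of carousel between -0.013 and 0.013 m and (angle between the x axis of turntable_centre and the x axis of carousel, either way round below 0.06 rad or angle between the x axis of turntable_centre and the y axis of carousel, either way round below 0.06 rad) and velocity of joint turntable between -0.05 and 0.05 rad/s and angle between each of pepper_mill, spice_a, spice_b, honey_jar's own z axis and vertical below 0.1 rad and horizontal distance between pepper_mill and turntable_centre between 0.055 and 0.1 m and horizontal distance between spice_a and turntable_centre between 0.055 and 0.1 m and horizontal distance between spice_b and turntable_centre between 0.055 and 0.1 m and horizontal distance between honey_jar and turntable_centre between 0.055 and 0.1 m); the robot touches nothing.
It fails at once if the robot touches something that stands on the turntable (contact force between any of the fingers, the arm and pepper_mill above 0.5 N or contact force between any of the fingers, the arm and spice_a above 0.5 N or contact force between any of the fingers, the arm and spice_b above 0.5 N or contact force between any of the fingers, the arm and honey_jar above 0.5 N).
It fails at once if something that stands on the turntable is lifted off it (height (world z) of any of pepper_mill, spice_a, spice_b, honey_jar above 0.058 m).
It fails at once if something that stands on the turntable tips over or falls off (angle between any of pepper_mill, spice_a, spice_b, honey_jar's own z axis and vertical above 0.4 rad or height (world z) of any of pepper_mill, spice_a, spice_b, honey_jar below 0.025 m).
It fails at once if a thing round the carousel is moved (distance of any of mug, travel_mug, tape_measure, kitchen_timer from where it was at the start of the episode above 0.02 m).
It also fails if it takes over 64 s, if anything falls off the work surface, if the arm or the gripper's body presses on something with over 40 N, if the wrist force passes 120 N, or if a joint passes its speed limit or range.

## Robot

A 6-joint arm with a two-finger parallel gripper is mounted at the origin on a cart in front of the work surface, level with it; the furniture and walls round the work are solid. World frame = base frame: x ahead of the robot, y to its left, z up, the work surface at z = 0. Lengths are in m, angles in rad, forces in N, time in s.
With the tool pointing down it reaches from about 0.35 to 0.975 m from the base axis. Payload 4.9 kg.
Tool frame: the origin (TCP) lies between the finger pads; the fingertips stand 19 mm ahead of it and the grasp point (between the pads) is the TCP; z points along the fingers, y is the line along which they close (so a half turn about z gives the same grasp; the last joint's range is limited). The gripper opens to 85 mm and grips with 20 to 120 N. Pads are 22 mm wide; open, the fingers measure 114 mm over their backs; the gripper's body (76 mm by 85 mm) begins 54 mm behind the grasp point. The pads swing forward as they close: fully open they stand 13 mm farther back than shut.
Start: joints at [-1.418, 0.053, 1.613, -0, 1.476, -0.119], TCP at [0.168, -0.602, 0.25] pointing down, gripper open.
Joint ranges: [-3.01, 3.01], [-1.01, 2.22], [0.06, 2.58], [-1.02, 4.17], [0.09, 2.62], [-3.14, 3.14]. Speed limits (rad/s): [2.57, 2.57, 3.14, 3.14, 3.14, 3.14].

## Interface

Orientations are given as a rotation vector (axis times angle).
In Python, from station import ctrl gives the robot as it stands. The module is installed in compiled form; this text tells all that it offers.
- The arm moves only by the tool servo_tool, never from a script. Its argument "increments" is a list that holds one entry, the list of rows, each a list of 5 numbers: the finger opening in cm, from 0 to 8.54, then the shift along the tool's x, y, z in cm, then the turn about the tool's z in degrees. A call has 1 to 5 rows; each row is the pose to reach, as a shift and turn from the pose commanded when the call began, along the tool's axes at that moment; what a row does not reach only later rows make up. A row lasts 1/10 s, in which the tool goes at most 50 mm and 8.59 degrees, less where a joint would pass 70% of its speed; a pose out of reach is approached as far as the arm can. A call with a gripper value outside its range is refused whole. The fingers move at their own pace and stop on an object; "newtons" is the grip in N (left out, the last holds). Time passes only in rows, so rows that repeat a pose let the fingers close. It gives the time, the measured TCP pose, the force, the opening and the grip force at its end, in the units of the state.
- ctrl.get_obs(): the state, without advancing time (a new reading comes with each control period).
- ctrl.get_image(name): name is "scene" or "top" or "wrist"; returns a dict with "img" (420x560x3 uint8, red, green, blue), "fx", "fy", "cx", "cy" (pixels), "rvec" (rotation vector, rad) and "tvec" (3), from world to camera coordinates, as OpenCV has them; the wrist camera has in their place "mount" (4x4, takes a point from camera to tool coordinates, whose origin is the TCP and whose axes are the flange's). Camera axes: x right, y down, z forward; pixel columns grow to the right and rows downward; lengths in m; the calibration is good to about 2 mm. A picture is of the moment at which its call begins: read the wrist's pose just before it. There is no depth.
- ctrl.finish_job(): hands the job in; it is judged then, once.
The state is a dict: "t": time; "q": joint angles; "dq": joint speeds; "effort": joint torques, N m; "tool_pos": TCP position; "tool_rot": TCP orientation; "contact_force": force on the tool from outside, world axes, zero at the start; "wrist_torque": the same for the moment, N m; "opening": finger opening in m; "grip_force": force on a finger pad.
Only numpy, scipy, OpenCV 4.12 (cv2) and the standard library are available. Lean on these libraries where they do the work, as an engineer would, in place of code of your own. Each camera call takes 0.05 s, during which the arm holds its last target. There are 200 camera calls.

## Working session

There is one attempt and no reset: what is moved stays moved. The work goes in short steps, Python scripts to look and compute and a tool call to move; the robot and the scene stay as the last step left them, time stands still between calls to the robot, and variables do not carry over. Pictures are saved under pics/ and viewed, at most 10 in all, crops included, and the job is handed in when it is done.

Besides the shell and the picture viewer there is one more tool, called after "Call:" by a JSON object that holds its "op" and its "data", one argument or row to a line. servo_tool: Moves the arm, as the interface text tells. Its arguments: {"type":"object","properties":{"increments":{"type":"array"},"newtons":{"type":"number"}},"required":["increments"]}

```bash
mkdir -p pics; cat > h.py <<'E'
import numpy as np,cv2
from station import ctrl
def grab(n,f):
    d=ctrl.get_image(n); cv2.imwrite(f'pics/{f}.png',d['img'][:,:,::-1]); np.save(f'pics/{f}.npy',d,allow_pickle=True); return d
def ray(d,u,v,z):
    R=cv2.Rodrigues(np.array(d['rvec'],float))[0]; t=np.array(d['tvec'],float).ravel()
    c=-R.T@t; r=R.T@np.array([(u-d['cx'])/d['fx'],(v-d['cy'])/d['fy'],1]); return c+r*(z-c[2])/r[2]
def proj(d,p):
    R=cv2.Rodrigues(np.array(d['rvec'],float))[0]; q=R@np.array(p,float)+np.array(d['tvec']).ravel(); return d['fx']*q[0]/q[2]+d['cx'],d['fy']*q[1]/q[2]+d['cy']
E
python3 - <<'E'
from h import *
a=grab('top','top0');b=grab('scene','sc0')
for d in(a,b):
    R=cv2.Rodrigues(np.array(d['rvec'],float))[0];print(-R.T@np.array(d['tvec']).ravel(),d['fx'])
o=ctrl.get_obs();print(o['t'],o['tool_pos'],o['tool_rot'])
E
```

```text
[0.33614567 0.14157388 1.28304822] 426.4759083301164
[-0.33405955  0.59787175  0.75820707] 402.0355025326079
0.1 [ 0.16768897 -0.60152231  0.24919816] [-3.11076171e+00 -4.25279581e-01  8.65949195e-05]
```

View pics/top0.png

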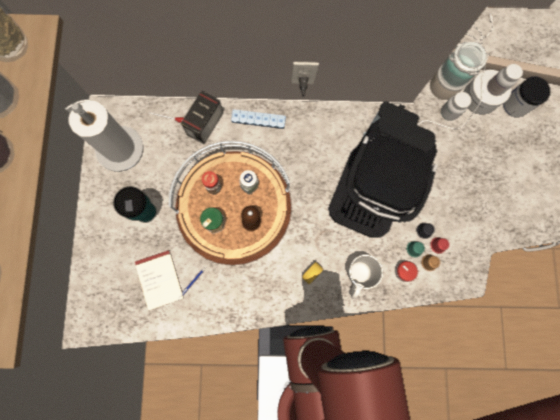

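View pics/sc0.png

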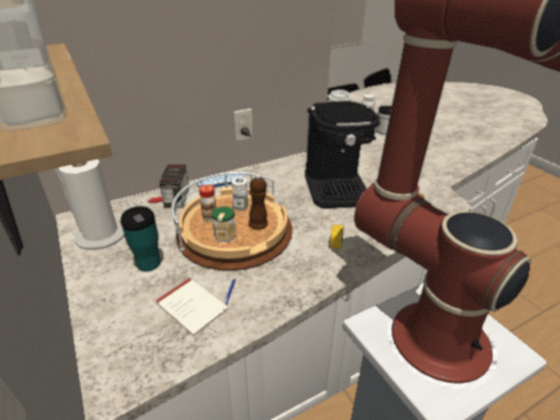

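The top view shows the carousel centred near (233,206), with the mill near (250,217), honey (211,220), red-capped jar (211,182) and silver-capped jar (248,180). The gallery is on the upper side. I'll enlarge it next.

```bash
python3 - <<'E'
from h import *
d=np.load('pics/top0.npy',allow_pickle=True).item()
for p in [(233,206)]: print(ray(d,*p,.04))
im=d['img'][135:275,160:305,::-1]; cv2.imwrite('pics/c.png',cv2.resize(im,None,fx=4.2,fy=4.2,interpolation=cv2.INTER_CUBIC))
# fit turntable ellipse by wooden colour: rectify at z=.063
hsv=cv2.cvtColor(d['img'],cv2.COLOR_RGB2HSV)
m=cv2.inRange(hsv,(5,90,120),(28,255,255)); m[:, :150]=0;m[:,310:]=0;m[:130]=0;m[280:]=0
m=cv2.morphologyEx(m,cv2.MORPH_OPEN,np.ones((3,3)))
c=max(cv2.findContours(m,0,1)[0],key=cv2.contourArea)
h=cv2.convexHull(c)[:,0]
P=np.array([ray(d,*p,.063)[:2] for p in h])
A=np.c_[2*P,np.ones(len(P))];s=np.linalg.lstsq(A,(P**2).sum(1),rcond=None)[0]
print(s[:2],np.sqrt(s[2]+s[0]**2+s[1]**2),len(P))
E
```

```text
[0.57497139 0.2474146  0.04      ]
[0.57103258 0.24579948] 0.16765264442701633 39
```

View pics/c.png

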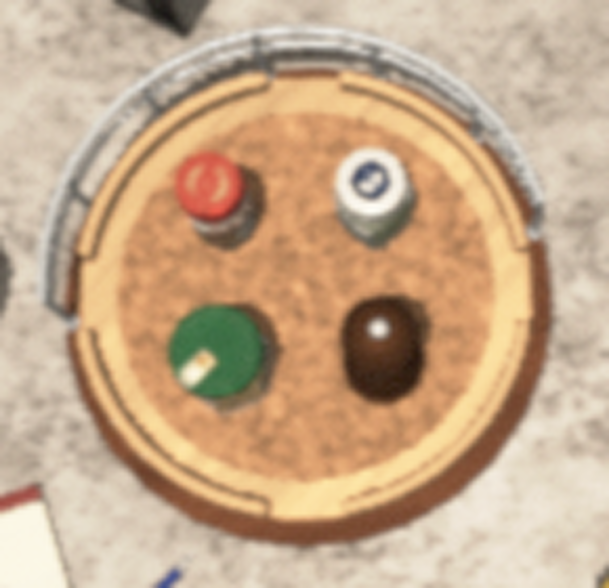

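The enlarged crop shows the gallery posts' feet at (70,320) and (540,235). The lip openings are near top (305,75), bottom (307,510), left (80,290) and right (527,285). The mill is at the lower right.

```bash
python3 - <<'E'
from h import *
d=np.load('pics/top0.npy',allow_pickle=True).item()
f=lambda u,v,z: ray(d,160+u/4.2,135+v/4.2,z)[:2]
L=f(70,322,.012);R=f(541,237,.012);print('ends',L,R,np.linalg.norm(L-R),(L+R)/2, 2*.171*np.sin(np.radians(84)))
v=L-R; x=np.array([v[1],-v[0]])/np.linalg.norm(v); print('x axis ang',np.degrees(np.arctan2(x[1],x[0])))
c=(L+R)/2-x*.171*np.cos(np.radians(84));print('centre',c)
def pol(n,u,v,z):
    p=f(u,v,z)-c; print(n,p+c,np.linalg.norm(p),np.degrees(np.arctan2(p[1],p[0])))
pol('mill head',381,325,.195);pol('red',210,187,.14);pol('white',372,183,.13);pol('honey',216,352,.12)
for n,u,v in [('t1',270,80),('t2',341,77),('l1',82,257),('l2',92,330),('b1',268,508),('r1',525,248)]:pol(n,u,v,.06)
# gallery top mask vs disc edge
# plinth outline: dark brown & hull
hsv=cv2.cvtColor(d['img'],cv2.COLOR_RGB2HSV)
m=cv2.inRange(hsv,(0,90,40),(28,255,255)); m[:,:165]=0;m[:,300:]=0;m[:140]=0;m[:][270:]=0
k=max(cv2.findContours(cv2.morphologyEx(m,cv2.MORPH_OPEN,np.ones((3,3))),0,1)[0],key=cv2.contourArea)[:,0]
k=cv2.convexHull(k)[:,0]
P=np.array([ray(d,*p,.012)[:2] for p in k if p[1]>212]);A=np.c_[2*P,np.ones(len(P))];s=np.linalg.lstsq(A,(P**2).sum(1),rcond=None)[0]
print('plinth',s[:2],np.sqrt(s[2]+s[0]**2+s[1]**2))
E
```

```text
ends [0.55950629 0.41871943] [0.62919107 0.08104091] 0.3447937764745453 [0.59434868 0.24988017] 0.3401264882159495
x axis ang 11.660120552162239
centre [0.57684317 0.24626766]
mill head [0.52930465 0.18784533] 0.07531985094406281 -129.13541062611299
red [0.62875875 0.30481552] 0.07825011007308116 48.43593898830911
white [0.6363624  0.19922322] 0.07586644919107395 -38.32310304191156
honey [0.52247403 0.29862605] 0.0754811505316469 136.07932490237468
t1 [0.72853073 0.27731254] 0.15483184841212735 11.566613577223322
t2 [0.73190424 0.22698902] 0.1562549239975344 -7.087178456445203
l1 [0.59714123 0.40273289] 0.1577763564768204 82.60836378972019
l2 [0.54576942 0.39279019] 0.14978127627082 101.97359350108582
b1 [0.42565627 0.26668809] 0.1525597316351022 172.30775454731108
r1 [0.60999577 0.09444608] 0.1553991218567434 -77.68193835022299
plinth [0.57984913 0.24974326] 0.17429927554689398
```

Call:
{"op": "servo_tool", "data": {
  "increments": [
    [[0,3.4,-3.7,0,0],[0,6.8,-7.4,0,0],[0,10.2,-11.1,0,0],[0,13.5,-14.8,0,0],[0,16.8,-18.5,0,0]]
  ],
  "newtons": 20
}}

```text
t: 0.6
tool_pos: [0.2803, -0.3767, 0.2497]
tool_rot: [-3.112, -0.424, 0.0]
contact_force: [1.0, 0.2, -0.2]
opening: 0.0118
grip_force: 0.0
```

Call:
{"op": "servo_tool", "data": {
  "increments": [
    [[0,3.4,-3.7,0,0],[0,6.8,-7.4,0,0],[0,10.2,-11.1,0,0],[0,13.5,-14.8,0,0],[0,13.5,-14.8,0,0]]
  ]
}}

```text
t: 1.1
tool_pos: [0.3719, -0.1951, 0.2499]
tool_rot: [-3.109, -0.439, -0.001]
contact_force: [-0.2, -0.2, 0.0]
opening: 0.0003
grip_force: 0.0
```

Call:
{"op": "servo_tool", "data": {
  "increments": [
    [[0,1.5,-4.7,0,0],[0,3.0,-9.4,0,0],[0,4.6,-14.1,0,0],[0,6.3,-18.9,0,0],[0,6.3,-18.9,0,0]]
  ]
}}

```text
t: 1.6
tool_pos: [0.3798, 0.0035, 0.25]
tool_rot: [-3.109, -0.44, -0.0]
contact_force: [-1.1, -0.0, 0.2]
opening: 0.0002
grip_force: 0.0
```

Call:
{"op": "servo_tool", "data": {
  "increments": [
    [[0,1.9,-4.4,0,6],[0,3.8,-8.8,0,12],[0,5.7,-13.2,0,18],[0,7.6,-17.6,0,24],[0,9.4,-22,0,30]]
  ]
}}

```text
t: 2.1
tool_pos: [0.4124, 0.2361, 0.2501]
tool_rot: [3.115, -0.404, 0.001]
contact_force: [0.8, -0.2, 0.4]
opening: 0.0
grip_force: 0.0
```

```bash
python3 - <<'E'
from h import *
o=ctrl.get_obs();print(o['t'],o['tool_pos'],o['tool_rot'],o['q'])
d=grab('wrist','w1');grab('top','t1');print(np.round(d['mount'],3).tolist())
R=cv2.Rodrigues(np.array(o['tool_rot']))[0]
M=np.array(d['mount']);T=np.eye(4);T[:3,:3]=R;T[:3,3]=o['tool_pos'];np.save('pics/w1T.npy',T@M)
E
```

```text
2.1 [0.41237561 0.23611424 0.25005373] [ 3.11479614e+00 -4.03689208e-01  9.56932950e-04] [ 3.63740895e-01 -3.18830330e-01  1.95005308e+00 -9.46772699e-04
  1.51018561e+00  2.19236509e+00]
[[-0.001, -0.964, -0.265, 0.068], [1.0, -0.0, -0.001, -0.001], [0.001, -0.265, 0.964, -0.124], [0.0, 0.0, 0.0, 1.0]]
```

View pics/w1.png

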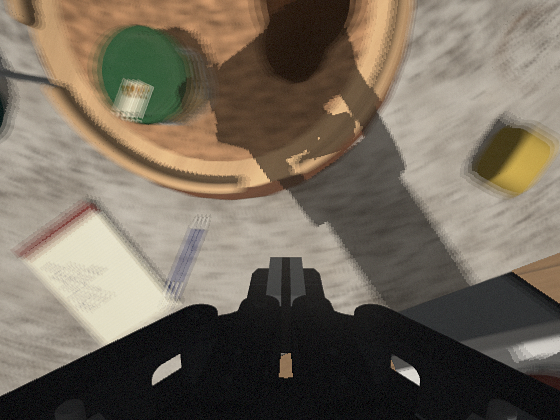

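The wrist view shows the left lip end of the front opening at about (240,182). The right end is in shadow near (300,165), and the finger tip is at (285,260).

```bash
python3 - <<'E'
from h import *
d=np.load('pics/w1.npy',allow_pickle=True).item();C=np.load('pics/w1T.npy')
def wr(u,v,z):
    r=C[:3,:3]@np.array([(u-d['cx'])/d['fx'],(v-d['cy'])/d['fy'],1]);return C[:3,3]+r*(z-C[2,3])/r[2]
c=np.array([.577,.247])
for n,u,v,z in [('Lend',240,182,.06),('Rend?',292,165,.06),('plinth bottom',200,192,.012),('disc edge at gap',265,187,.04)]:
    p=wr(u,v,z)[:2];q=p-c;print(n,p,np.linalg.norm(q),np.degrees(np.arctan2(q[1],q[0])))
im=d['img'][100:220,180:380,::-1].astype(float);im=255*(im/255)**.6
cv2.imwrite('pics/w1c.png',cv2.resize(im.astype('uint8'),None,fx=4,fy=4,interpolation=cv2.INTER_CUBIC))
E
```

```text
Lend [0.43552644 0.27293297] 0.14383075883117868 169.6126496697294
Rend? [0.43834501 0.22395911] 0.14055635288901042 -170.56513089659543
plinth bottom [0.42958    0.32451439] 0.16655670742650266 152.26431401684437
disc edge at gap [0.42205021 0.25455971] 0.15513409367516304 177.2068596671209
```

View pics/w1c.png

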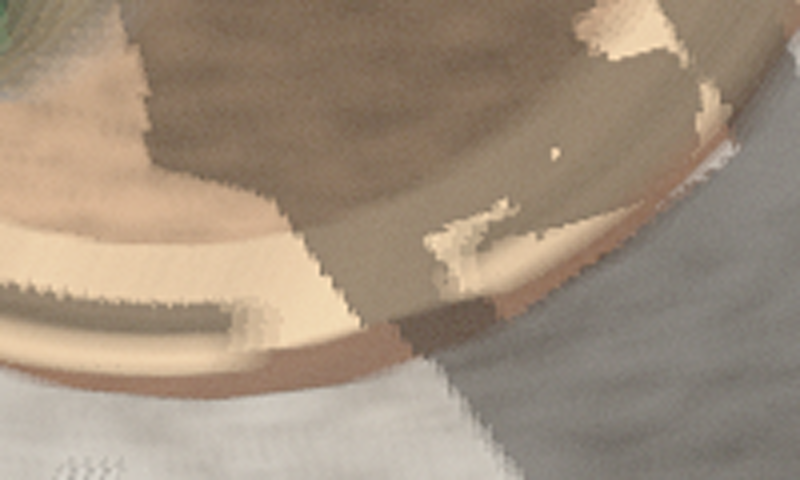

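Call:
{"op": "servo_tool", "data": {
  "increments": [
    [[0,0.5,-0.9,4,0],[0,0.5,-0.9,8,0],[0,0.5,-0.9,12,0],[0,0.5,-0.9,12,0],[0,0.5,-0.9,12,0]]
  ]
}}

```text
t: 2.7
tool_pos: [0.419, 0.2416, 0.1302]
tool_rot: [3.115, -0.397, -0.002]
contact_force: [-0.1, 0.2, 0.1]
opening: 0.0001
grip_force: 0.0
```

```bash
cat >> h.py <<'E'
def wrist(f):
    o=ctrl.get_obs();d=grab('wrist',f);T=np.eye(4);T[:3,:3]=cv2.Rodrigues(np.array(o['tool_rot']))[0];T[:3,3]=o['tool_pos']
    d['C']=T@np.array(d['mount']);np.save(f'pics/{f}.npy',d,allow_pickle=True);print(o['t'],o['tool_pos'],o['tool_rot'],o['contact_force']);return d
def wr(d,u,v,z):
    C=d['C'];r=C[:3,:3]@np.array([(u-d['cx'])/d['fx'],(v-d['cy'])/d['fy'],1]);return C[:3,3]+r*(z-C[2,3])/r[2]
E
python3 -c "
from h import *
wrist('w2')"
```

```text
2.7 [0.41899015 0.24161943 0.13020383] [ 3.11529995e+00 -3.96705899e-01 -2.10035080e-03] [-0.10818826  0.16858906  0.12813614]
```

View pics/w2.png

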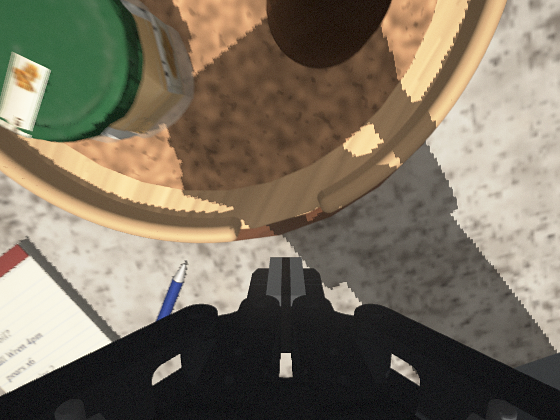

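The opening's lip ends are at about (240,228) and (322,203), with the disc edge between them near (285,228).

```bash
python3 - <<'E'
from h import *
d=np.load('pics/w2.npy',allow_pickle=True).item()
for n,u,v,z in [('L',240,228,.055),('R',322,203,.055),('R2',322,203,.063),('edge',280,231,.04)]: print(n,wr(d,u,v,z))
T=d['C']@np.linalg.inv(np.array(d['mount']))
for z in (0,.019):
    p=np.linalg.inv(d['mount'])@np.array([0,0,z,1]);print(d['fx']*p[0]/p[2]+d['cx'],d['fy']*p[1]/p[2]+d['cy'])
E
```

```text
L [0.43117152 0.26679698 0.055     ]
R [0.43378909 0.21657126 0.055     ]
R2 [0.43584866 0.21691956 0.063     ]
edge [0.41880357 0.24587918 0.04      ]
287.1241257776439 299.47246292066427
286.96350558463 278.1659660276721
```

Call:
{"op": "servo_tool", "data": {
  "increments": [
    [[0,0.6,-0.2,2,0],[0,0.6,-0.2,4,0],[0,0.6,-0.2,5.5,0],[0,0.6,-0.2,6.2,0],[0,0.6,-0.2,6.2,0]]
  ]
}}

```text
t: 3.25
tool_pos: [0.426, 0.2435, 0.0696]
tool_rot: [-3.116, 0.395, -0.003]
contact_force: [0.9, -0.5, 0.6]
opening: -0.0001
grip_force: 0.0
```

Call:
{"op": "servo_tool", "data": {
  "increments": [
    [[0,-0.1,-0.4,0,0],[0,-0.25,-0.9,0,0],[0,-0.4,-1.4,0,0],[0,-0.5,-1.9,0,0],[0,-0.6,-2.4,0,0]]
  ]
}}

```text
t: 3.75
tool_pos: [0.4255, 0.2688, 0.0687]
tool_rot: [-3.117, 0.394, -0.001]
contact_force: [0.4, -0.2, 0.9]
opening: 0.0002
grip_force: 0.4
```

Call:
{"op": "servo_tool", "data": {
  "increments": [
    [[0,-0.05,-0.45,0,0],[0,-0.1,-0.9,0,0],[0,-0.1,-1.3,0,0],[0,-0.1,-1.7,0,0],[0,-0.1,-2.15,0,0]]
  ]
}}

```text
t: 4.25
tool_pos: [0.4296, 0.2895, 0.0682]
tool_rot: [3.116, -0.395, -0.0]
contact_force: [0.7, -1.1, -0.1]
opening: 0.0001
grip_force: 0.4
```

Call:
{"op": "servo_tool", "data": {
  "increments": [
    [[0,0.0,-0.4,0,0],[0,0.05,-0.8,0,0],[0,0.1,-1.25,0,0],[0,0.15,-1.7,0,0],[0,0.2,-2.1,0,0]]
  ]
}}

```text
t: 4.75
tool_pos: [0.4368, 0.3094, 0.0683]
tool_rot: [3.117, -0.395, -0.0]
contact_force: [0.8, -0.3, -0.1]
opening: 0.0
grip_force: 0.4
```

Call:
{"op": "servo_tool", "data": {
  "increments": [
    [[0,0.1,-0.4,0,0],[0,0.2,-0.8,0,0],[0,0.3,-1.2,0,0],[0,0.4,-1.6,0,0],[0,0.4,-1.6,0,0]]
  ]
}}

```text
t: 5.25
tool_pos: [0.4448, 0.3242, 0.0684]
tool_rot: [-3.116, 0.394, -0.0]
contact_force: [-0.2, 0.1, 0.2]
opening: 0.0001
grip_force: 0.0
```

```bash
python3 - <<'E'
from h import *
wrist('w3'); d=grab('top','t3')
a=d['img'][135:275,160:305,::-1]; cv2.imwrite('pics/c3.png',cv2.resize(a,None,fx=4,fy=4,interpolation=cv2.INTER_CUBIC))
E
```

```text
5.25 [0.44483498 0.32415013 0.06840201] [-3.11615633e+00  3.94083145e-01 -1.06713779e-04] [-0.23115035  0.13165692  0.19441663]
```

View pics/w3.png

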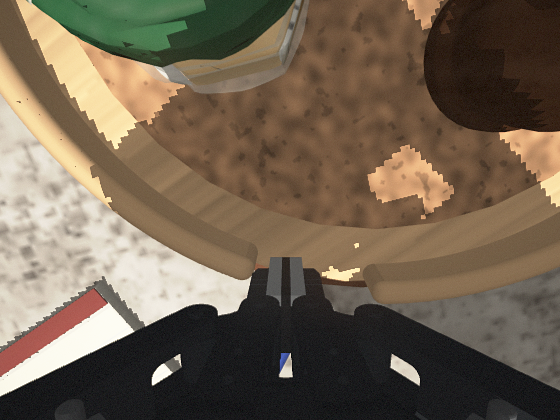

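The finger is bearing on the left lip end at (252,265), and the right end is at (368,280). The jars stand upright and clear.

```bash
python3 - <<'E'
from h import *
d=np.load('pics/w3.npy',allow_pickle=True).item();c=np.array([.579,.247])
P=[wr(d,255,262,.058)[:2],wr(d,364,282,.058)[:2]]
m=(P[0]+P[1])/2-c;print(P,np.linalg.norm(P[0]-P[1]),np.linalg.norm(m),np.degrees(np.arctan2(m[1],m[0])))
E
```

```text
[array([0.45903419, 0.33403318]), array([0.43916482, 0.29261192])] 0.04594030506030997 0.14585204605881633 152.95276784347925
```

View pics/c3.png

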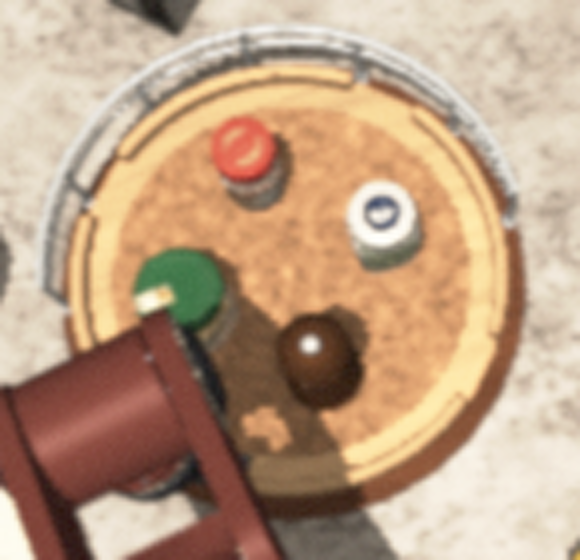

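Call:
{"op": "servo_tool", "data": {
  "increments": [
    [[0,0.1,-0.3,0,0],[0,0.2,-0.6,0,0],[0,0.3,-0.9,0,0],[0,0.4,-1.15,0,0],[0,0.5,-1.4,0,0]]
  ]
}}

```text
t: 5.85
tool_pos: [0.4532, 0.3362, 0.0683]
tool_rot: [-3.116, 0.394, -0.0]
contact_force: [0.1, -1.3, -0.3]
opening: -0.0003
grip_force: 0.4
```

```bash
python3 - <<'E'
from h import *
a=wrist('w4');d=grab('top','t4')
x=cv2.resize(d['img'][135:275,160:305,::-1],(400,386),interpolation=cv2.INTER_CUBIC)
y=cv2.resize(a['img'][200:300,180:420,::-1],(400,386*100*400//(240*386)))
cv2.imwrite('pics/c4.png',np.vstack([x,y]))
E
```

```text
5.85 [0.45316245 0.33617799 0.06831932] [-3.11648004e+00  3.94433133e-01 -2.62576018e-04] [ 0.05027115 -1.32513697 -0.25935252]
```

View pics/c4.png

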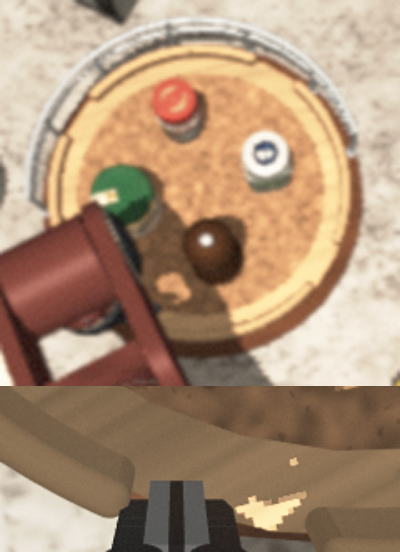

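The finger still touches the lip end and the force is -1.3 N, so it is on the click's hump. I'll go on in small steps.

Call:
{"op": "servo_tool", "data": {
  "increments": [
    [[0,0.04,-0.1,0,0],[0,0.08,-0.2,0,0],[0,0.08,-0.2,0,0]]
  ]
}}

```text
t: 6.25
tool_pos: [0.4544, 0.3378, 0.0684]
tool_rot: [-3.116, 0.394, -0.0]
contact_force: [-0.3, -1.1, 0.9]
opening: -0.0001
grip_force: 0.1
```

Call:
{"op": "servo_tool", "data": {
  "increments": [
    [[0,0.04,-0.1,0,0],[0,0.08,-0.2,0,0],[0,0.08,-0.2,0,0]]
  ]
}}

```text
t: 6.55
tool_pos: [0.4556, 0.3395, 0.0684]
tool_rot: [-3.116, 0.394, -0.0]
contact_force: [0.3, -0.5, -0.4]
opening: 0.0002
grip_force: 0.0
```

```bash
python3 - <<'E'
from h import *
a=wrist('w5');b=np.load('pics/w4.npy',allow_pickle=True).item();d=grab('top','t5')
x=cv2.resize(d['img'][135:275,160:305,::-1],(400,386),interpolation=cv2.INTER_CUBIC)
y=[cv2.resize(q['img'][200:300,180:420,::-1],(400,167)) for q in (a,)]
cv2.imwrite('pics/c5.png',np.vstack([x]+y))
E
```

```text
6.55 [0.45563413 0.33954789 0.06840017] [-3.11635769e+00  3.94490954e-01 -3.82542488e-04] [ 0.29653182 -0.54117898 -0.36951719]
```

View pics/c5.png

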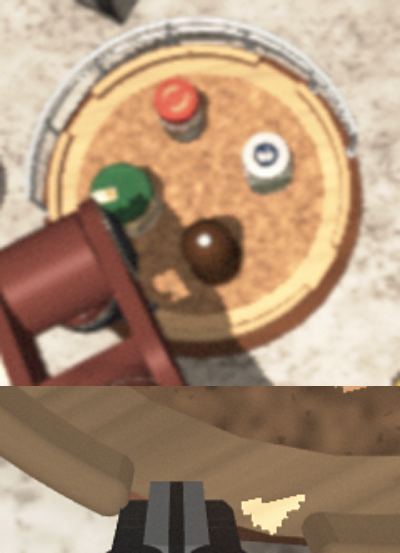

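The left lip end still sits against the finger, so it hasn't clicked yet. From here I'll track numerically, without more pictures.

```bash
cat >> h.py <<'E'
def red(d):
    m=cv2.inRange(cv2.cvtColor(d['img'],cv2.COLOR_RGB2HSV),(0,120,120),(6,255,255));m2=cv2.inRange(cv2.cvtColor(d['img'],cv2.COLOR_RGB2HSV),(172,120,120),(180,255,255))
    m=m|m2;k=np.zeros_like(m);k[145:200,190:245]=255;v,u=np.nonzero(m&k);p=ray(d,u.mean(),v.mean(),.14)[:2]-[.579,.247];return np.degrees(np.arctan2(p[1],p[0])),len(u)
def lip(a,b): # shift of the left lip end in tool view from a to b, px
    g=lambda q:cv2.cvtColor(q['img'],cv2.COLOR_RGB2GRAY)
    r=cv2.matchTemplate(g(b)[215:295,170:265],g(a)[232:278,205:250],cv2.TM_CCOEFF_NORMED);_,s,_,l=cv2.minMaxLoc(r);return l[0]-35,l[1]-17,round(s,2)
def ld(f): return np.load(f'pics/{f}.npy',allow_pickle=True).item()
def check(n):
    a=wrist('w'+n);print('red',red(grab('top','t'+n)),'lip',lip(ld('w5'),a))
E
python3 - <<'E'
from h import *
for f in('top0','t3','t4','t5'):print(f,red(ld(f)))
print(lip(ld('w5'),ld('w4')),lip(ld('w5'),ld('w3')))
E
```

```text
top0 (np.float64(49.98011244210491), 152)
t3 (np.float64(22.9470272980839), 150)
t4 (np.float64(17.22122492191815), 157)
t5 (np.float64(16.134686506654297), 153)
(-9, -3, 1.0) (-34, -10, 0.98)
```

Call:
{"op": "servo_tool", "data": {
  "increments": [
    [[0,0.04,-0.1,0,0],[0,0.08,-0.2,0,0],[0,0.08,-0.2,0,0]]
  ]
}}

```text
t: 6.95
tool_pos: [0.4568, 0.3412, 0.0683]
tool_rot: [-3.117, 0.394, -0.0]
contact_force: [0.0, 0.6, -0.4]
opening: 0.0
grip_force: 0.1
```

```bash
python3 -c "
from h import *
check('6')"
```

```text
6.95 [0.45684608 0.34121521 0.06832429] [-3.11663822e+00  3.94451909e-01 -1.31513380e-04] [ 0.01523428  0.59033975 -0.39083512]
red (np.float64(15.191902239825827), 150) lip (0, -1, 0.99)
```

Call:
{"op": "servo_tool", "data": {
  "increments": [
    [[0,0.04,-0.1,0,0],[0,0.08,-0.2,0,0],[0,0.08,-0.2,0,0]]
  ]
}}

```text
t: 7.35
tool_pos: [0.4581, 0.343, 0.0683]
tool_rot: [-3.117, 0.395, -0.0]
contact_force: [0.8, -0.4, 0.2]
opening: -0.0001
grip_force: 0.1
```

```bash
python3 -c "
from h import *
check('7')"
```

```text
7.35 [0.45812695 0.34297418 0.06833452] [-3.11657401e+00  3.94505277e-01 -8.83482654e-05] [ 0.83903961 -0.38290734  0.2290588 ]
red (np.float64(14.492349819157038), 148) lip (2, -1, 0.99)
```

Call:
{"op": "servo_tool", "data": {
  "increments": [
    [[0,-0.1,0.3,0,0],[0,-0.2,0.6,0,0],[0,-0.2,0.6,0,0],[0,-0.2,0.6,0,0]]
  ]
}}

```text
t: 7.85
tool_pos: [0.4545, 0.3374, 0.0683]
tool_rot: [-3.117, 0.395, -0.0]
contact_force: [0.4, -0.3, -0.5]
opening: 0.0002
grip_force: 0.0
```

```bash
python3 - <<'E'
from h import *
check('8');check('9')
a=ld('w8')['img'].astype(int)
# gap ends along brightness row near lip, for the record
for n in ('w7','w8'): 
    g=cv2.cvtColor(ld(n)['img'],cv2.COLOR_RGB2GRAY); print(g[262,225:262:3],g[282,340:400:4])
E
```

```text
7.85 [0.45454483 0.33742927 0.0683476 ] [-3.11651855e+00  3.94748397e-01 -1.48171974e-04] [ 0.40303501 -0.34157242 -0.45298709]
red (np.float64(14.601570354099664), 147) lip (-14, -6, 0.98)
7.95 [0.45462411 0.33755167 0.0683852 ] [-3.11658521e+00  3.94536846e-01 -1.93682202e-04] [ 0.07169128 -0.26960431  1.16728683]
red (np.float64(14.543743982630383), 145) lip (-14, -6, 0.98)
[114 120 118 118 118 121 119 121 118 116 107  88 117] [237 238 112 121 121 121  92  89  93  96 100 102  99  98 100]
[117 118 119 113 111 106  91  97  98 100 113 115 120] [232 232  90  92  90  95  96 102 103 103 102 101 101 101 101]
```

The turntable stayed put at 14.5° when the finger backed off. To test the click, I'll push 4 mm past the last point and see whether it returns or jumps on.

Call:
{"op": "servo_tool", "data": {
  "increments": [
    [[0,0.15,-0.4,0,0],[0,0.25,-0.7,0,0],[0,0.3,-0.85,0,0],[0,0.36,-1.0,0,0],[0,0.36,-1.0,0,0]]
  ]
}}

```text
t: 8.55
tool_pos: [0.4606, 0.3464, 0.0682]
tool_rot: [-3.117, 0.395, 0.0]
contact_force: [-0.7, -1.5, -0.4]
opening: -0.0003
grip_force: 0.5
```

```bash
python3 -c "
from h import *
check('10')"
```

```text
8.55 [0.4606266  0.34642793 0.06818857] [-3.11668699e+00  3.94540158e-01  2.57603427e-04] [-0.73760524 -1.49826225 -0.38143318]
red (np.float64(13.177191258988083), 151) lip (5, -1, 0.97)
```

Call:
{"op": "servo_tool", "data": {
  "increments": [
    [[0,-0.2,0.5,0,0],[0,-0.36,1.0,0,0],[0,-0.36,1.0,0,0],[0,-0.36,1.0,0,0]]
  ]
}}

```text
t: 9.05
tool_pos: [0.4546, 0.3375, 0.0685]
tool_rot: [-3.116, 0.395, -0.001]
contact_force: [1.1, -0.4, 0.1]
opening: 0.0001
grip_force: 0.0
```

```bash
python3 -c "
from h import *
check('11')"
```

```text
9.05 [0.45457911 0.33747024 0.06846075] [-3.11622920e+00  3.94770972e-01 -6.01932282e-04] [ 1.12897298 -0.42999454  0.09618667]
red (np.float64(13.052814798939567), 151) lip (-28, -14, 0.96)
```

```bash
python3 - <<'E'
from h import *
d=ld('top0')
f=lambda u,v,z: ray(d,160+u/4.2,135+v/4.2,z)[:2]
for c in ([.579,.247],[.577,.246],[.580,.2497]):
    c=np.array(c);o=[]
    for u,v,z in [(70,322,.012),(541,237,.012),(48,302,.112),(541,192,.112)]:
        p=f(u,v,z)-c;o+= [round(np.linalg.norm(p),4),round(np.degrees(np.arctan2(p[1],p[0])),2)]
    print(c,o,(o[1]+o[3])/2,(o[5]+o[7])/2)
# steel rail: grey, at z=.112 ring sampled by projection: brightness/saturation profile vs angle
hsv=cv2.cvtColor(d['img'],cv2.COLOR_RGB2HSV)
c=np.array([.579,.247])
for side in (range(84,110,1),range(-60,-90,-1)):
    out=[]
    for a in side:
        v=[]
        for r in (.166,.171,.176):
            p=proj(d,[c[0]+r*np.cos(np.radians(a)),c[1]+r*np.sin(np.radians(a)),.112]);q=cv2.getRectSubPix(hsv[:,:,2].astype('uint8'),(1,1),p)[0,0];v.append(int(q))
        out.append((a,v))
    print(out)
E
```

```text
[0.579 0.247] [np.float64(0.1728), np.float64(96.48), np.float64(0.1734), np.float64(-73.17), np.float64(0.167), np.float64(98.23), np.float64(0.1711), np.float64(-70.09)] 11.655000000000001 14.07
[0.577 0.246] [np.float64(0.1736), np.float64(95.78), np.float64(0.173), np.float64(-72.44), np.float64(0.1677), np.float64(97.51), np.float64(0.1708), np.float64(-69.35)] 11.670000000000002 14.080000000000005
[0.58   0.2497] [np.float64(0.1703), np.float64(96.91), np.float64(0.1757), np.float64(-73.74), np.float64(0.1644), np.float64(98.71), np.float64(0.1733), np.float64(-70.71)] 11.585 14.0
[(84, [134, 190, 203]), (85, [144, 194, 204]), (86, [141, 192, 204]), (87, [131, 191, 206]), (88, [130, 194, 209]), (89, [130, 197, 216]), (90, [132, 195, 220]), (91, [134, 193, 221]), (92, [134, 194, 221]), (93, [135, 194, 214]), (94, [135, 191, 203]), (95, [132, 187, 202]), (96, [131, 186, 215]), (97, [129, 179, 218]), (98, [123, 171, 213]), (99, [129, 188, 211]), (100, [159, 199, 211]), (101, [187, 200, 205]), (102, [204, 201, 203]), (103, [214, 209, 205]), (104, [216, 212, 209]), (105, [215, 214, 214]), (106, [211, 208, 215]), (107, [204, 206, 216]), (108, [201, 210, 218]), (109, [197, 210, 219])]
[(-60, [196, 211, 211]), (-61, [209, 216, 219]), (-62, [191, 212, 220]), (-63, [188, 214, 218]), (-64, [203, 210, 217]), (-65, [204, 206, 216]), (-66, [202, 201, 215]), (-67, [198, 205, 215]), (-68, [189, 203, 217]), (-69, [188, 207, 220]), (-70, [189, 212, 222]), (-71, [184, 211, 222]), (-72, [150, 199, 217]), (-73, [124, 196, 212]), (-74, [130, 204, 208]), (-75, [140, 200, 203]), (-76, [156, 196, 200]), (-77, [179, 197, 198]), (-78, [194, 205, 197]), (-79, [194, 211, 204]), (-80, [186, 208, 211]), (-81, [184, 210, 215]), (-82, [173, 215, 219]), (-83, [170, 213, 216]), (-84, [173, 209, 211]), (-85, [177, 207, 206]), (-86, [172, 207, 201]), (-87, [168, 205, 198]), (-88, [161, 203, 202]), (-89, [162, 208, 200])]
```

```bash
cat >> h.py <<'E'
def caps(d):
    hsv=cv2.cvtColor(d['img'],cv2.COLOR_RGB2HSV);H,S,V=[hsv[...,i].astype(int) for i in range(3)]
    u,v=np.meshgrid(np.arange(560),np.arange(420));roi=np.hypot(u-233,v-204)<42
    M={'red':((H<7)|(H>171))&(S>120)&(V>120),'mill':(V<75)&(S>90)&(H<25),'white':(S<50)&(V>170)}
    out={}
    for n,z in (('red',.14),('white',.142),('mill',.19)):
        m=(M[n]&roi).astype('uint8');k,l,s,_=cv2.connectedComponentsWithStats(m);i=1+np.argmax(s[1:,4])
        h=cv2.convexHull(cv2.findContours((l==i).astype('uint8'),0,1)[0][0])
        (x,y),r=cv2.minEnclosingCircle(h);out[n]=(*ray(d,x,y,z)[:2],round(r*z/z,1),s[i,4])
    return out
E
python3 - <<'E'
from h import *
import itertools
N=('red','white','mill')
C={f:caps(ld(f)) for f in('top0','t3','t5','t7','t11')}
for f in C: print(f,{n:np.round(C[f][n],4).tolist() for n in N})
for f in('t3','t5','t7','t11'):
    A=np.array([C['top0'][n][:2] for n in N]);B=np.array([C[f][n][:2] for n in N])
    T,_=cv2.estimateAffinePartial2D(A,B,method=cv2.LMEDS) if 0 else (None,None)
    a,b=A-A.mean(0),B-B.mean(0);th=np.arctan2((a[:,0]*b[:,1]-a[:,1]*b[:,0]).sum(),(a*b).sum())
    R=np.array([[np.cos(th),-np.sin(th)],[np.sin(th),np.cos(th)]]);c=np.linalg.solve(np.eye(2)-R,B.mean(0)-R@A.mean(0))
    print(f,np.degrees(th),c,np.linalg.norm(b-a@R.T,axis=1))
E
```

```text
top0 {'red': [0.6299, 0.3052, 8.2, 152.0], 'white': [0.6338, 0.2006, 8.3, 152.0], 'mill': [0.5169, 0.1851, 11.7, 189.0]}
t3 {'red': [0.6494, 0.2768, 7.9, 149.0], 'white': [0.6041, 0.1815, 8.9, 185.0], 'mill': [0.4965, 0.2161, 11.3, 153.0]}
t5 {'red': [0.6524, 0.2686, 7.9, 152.0], 'white': [0.5972, 0.1782, 8.6, 185.0], 'mill': [0.4937, 0.2244, 11.2, 160.0]}
t7 {'red': [0.6541, 0.266, 8.1, 148.0], 'white': [0.5957, 0.177, 8.5, 183.0], 'mill': [0.4933, 0.2258, 11.2, 155.0]}
t11 {'red': [0.654, 0.2645, 8.1, 151.0], 'white': [0.5933, 0.1783, 9.0, 184.0], 'mill': [0.4924, 0.2276, 11.5, 157.0]}
t3 -25.700020846614866 [0.57641649 0.24995016] [0.00086602 0.00285121 0.00221988]
t5 -31.815456286735753 [0.57588384 0.24880954] [0.00100352 0.00266947 0.00204728]
t7 -33.353740634698994 [0.57498971 0.24755252] [0.00159514 0.00284095 0.00193307]
t11 -34.51955902473341 [0.57575812 0.2489109 ] [0.00170078 0.00369272 0.00247312]
```

```bash
cat >> h.py <<'E'
def st(n):
    F=[];
    for i in range(6):
        d=ctrl.get_image('top');F.append(ctrl.get_obs()['contact_force'])
    np.save(f'pics/t{n}.npy',d,allow_pickle=True);c=caps(d);o=np.array([.576,.2485])
    g=lambda n:round(float(np.degrees(np.arctan2(c[n][1]-o[1],c[n][0]-o[0]))),2)
    ob=ctrl.get_obs();print(round(ob['t'],2),np.round(ob['tool_pos'],4),'F',np.round(np.mean(F,0),2),np.round(np.std(F,0),2),g('red'),g('white'),g('mill'))
E
python3 -c "
from h import *
st('12')"
```

```text
9.45 [0.4546 0.3376 0.0683] F [ 0.01 -0.13 -0.08] [0.63 0.24 0.39] 11.61 -76.19 -166.79
```

Call:
{"op": "servo_tool", "data": {
  "increments": [
    [[0,0.2,-0.5,0,0],[0,0.36,-0.95,0,0],[0,0.41,-1.05,0,0],[0,0.45,-1.15,0,0],[0,0.45,-1.15,0,0]]
  ]
}}

```text
t: 9.95
tool_pos: [0.4618, 0.3476, 0.0682]
tool_rot: [3.116, -0.394, -0.0]
contact_force: [-0.4, -1.4, 0.4]
opening: -0.0002
grip_force: 0.5
```

```bash
python3 -c "
from h import *
st('13')"
```

```text
10.25 [0.4618 0.3475 0.0683] F [-0.57 -0.69  0.24] [0.52 0.49 0.59] 11.23 -77.53 -165.86
```

Call:
{"op": "servo_tool", "data": {
  "increments": [
    [[0,-0.2,0.5,0,0],[0,-0.4,1.0,0,0],[0,-0.4,1.0,0,0],[0,-0.4,1.0,0,0]]
  ]
}}

```text
t: 10.65
tool_pos: [0.4554, 0.3388, 0.0684]
tool_rot: [-3.116, 0.395, -0.0]
contact_force: [-0.6, -0.1, -0.5]
opening: 0.0002
grip_force: 0.0
```

```bash
python3 - <<'E'
from h import *
st('14')
a,b,z=[cv2.cvtColor(ld(f)['img'] ,cv2.COLOR_RGB2GRAY).astype(float) for f in('t13','t14','t12')]
wrist('w14'); print('lip vs w11',lip(ld('w11'),ld('w14')))
E
```

```text
10.95 [0.4555 0.339  0.0683] F [-0.11  0.17 -0.39] [0.9  0.51 0.25] 11.23 -77.53 -166.1
10.95 [0.45553891 0.33895348 0.06833976] [-3.11663873e+00  3.94447789e-01 -8.19715646e-05] [ 1.65468962 -0.60064846 -0.58001524]
lip vs w11 (1, 0, 0.99)
```

Call:
{"op": "servo_tool", "data": {
  "increments": [
    [[0,0.2,-0.5,0,0],[0,0.42,-1.0,0,0],[0,0.47,-1.1,0,0],[0,0.53,-1.2,0,0],[0,0.53,-1.2,0,0]]
  ]
}}

```text
t: 11.5
tool_pos: [0.4636, 0.3492, 0.0682]
tool_rot: [3.117, -0.394, -0.0]
contact_force: [-0.1, -0.8, 0.8]
opening: -0.0002
grip_force: 0.4
```

```bash
python3 -c "
from h import *
st('15');wrist('w15');print(lip(ld('w5'),ld('w15')),lip(ld('w10'),ld('w15')))"
```

```text
11.8 [0.4636 0.3491 0.0683] F [-0.4  -0.83  0.26] [0.47 0.24 0.59] 10.03 -78.82 -166.79
11.8 [0.46357073 0.34913913 0.06833742] [-3.11659476e+00  3.94605277e-01 -1.58999439e-04] [-0.99730869 -0.85879665 -0.11884318]
(1, -4, 0.95) (1, 0, 0.97)
```

Call:
{"op": "servo_tool", "data": {
  "increments": [
    [[0,0.04,-0.08,0,0],[0,0.08,-0.16,0,0],[0,0.12,-0.24,0,0],[0,0.12,-0.24,0,0]]
  ]
}}

```text
t: 12.25
tool_pos: [0.4655, 0.3513, 0.0684]
tool_rot: [-3.116, 0.394, -0.0]
contact_force: [-0.6, -0.1, -0.2]
opening: -0.0001
grip_force: 0.3
```

```bash
python3 -c "
from h import *
st('16');wrist('w16');print(lip(ld('w10'),ld('w16')))"
```

```text
12.55 [0.4654 0.3513 0.0684] F [-0.24 -0.37 -0.28] [0.32 0.5  0.48] 9.3 -78.83 -168.39
12.55 [0.46539269 0.35125336 0.06835451] [-3.11654139e+00  3.94455225e-01 -2.57772036e-04] [-0.64562378 -1.0639935  -0.66361057]
(1, -1, 0.96)
```

Call:
{"op": "servo_tool", "data": {
  "increments": [
    [[0,0.04,-0.08,0,0],[0,0.08,-0.16,0,0],[0,0.12,-0.24,0,0],[0,0.12,-0.24,0,0]]
  ]
}}

```text
t: 13.0
tool_pos: [0.4673, 0.3534, 0.0684]
tool_rot: [-3.116, 0.395, -0.0]
contact_force: [0.2, 0.4, 0.5]
opening: -0.0
grip_force: 0.2
```

```bash
python3 -c "
from h import *
st('17');wrist('w17');print(lip(ld('w10'),ld('w17')))"
```

```text
13.3 [0.4671 0.3533 0.0684] F [ 0.11  0.01 -0.04] [0.54 0.38 0.59] 8.3 -80.18 -170.3
13.3 [0.46711554 0.35328037 0.06835069] [-3.11658445e+00  3.94408628e-01 -1.73040922e-04] [ 0.26210329 -0.2582063   0.06507413]
(2, -2, 0.94)
```

Call:
{"op": "servo_tool", "data": {
  "increments": [
    [[0,-0.3,0.5,0,0],[0,-0.5,1.0,0,0],[0,-0.5,1.0,0,0],[0,-0.5,1.0,0,0]]
  ]
}}

```text
t: 13.75
tool_pos: [0.4596, 0.3446, 0.0683]
tool_rot: [-3.117, 0.395, -0.0]
contact_force: [0.0, -0.8, 0.1]
opening: -0.0001
grip_force: 0.0
```

```bash
python3 -c "
from h import *
st('18');wrist('w18');print(lip(ld('w11'),ld('w18')),lip(ld('w14'),ld('w18')))"
```

```text
14.05 [0.4599 0.3449 0.0684] F [-0.16  0.16  0.03] [0.37 0.41 0.41] 8.22 -80.18 -169.46
14.05 [0.45985953 0.34488262 0.06835881] [-3.11660221e+00  3.94417119e-01 -1.20779072e-04] [-0.11078466 -0.17763999 -0.11760509]
(0, -4, 0.94) (-1, -4, 0.95)
```

```bash
cat >> h.py <<'E'
def ring(d,c=(.577,.2475),z=.05,r0=.140,r1=.156):
    V=d['img'].min(axis=2).astype('float32');A=np.arange(-180,180,1.0);o=[]
    for a in A:
        o.append([cv2.getRectSubPix(V,(1,1),proj(d,[c[0]+r*np.cos(np.radians(a)),c[1]+r*np.sin(np.radians(a)),z]))[0,0] for r in np.arange(r0,r1,.001)])
    return A,np.array(o)
E
python3 - <<'E'
from h import *
I=[]
for f in('top0','t18'):
    A,o=ring(ld(f)); m=o.min(1); print(f)
    for s in range(0,360,30): print(int(A[s]),m[s:s+30].astype(int).tolist())
    I.append(m)
E
```

```text
top0
-180 [133, 131, 132, 131, 128, 127, 130, 133, 137, 139, 136, 128, 117, 110, 110, 106, 103, 105, 109, 107, 103, 107, 109, 105, 104, 104, 104, 103, 99, 100]
-150 [101, 101, 102, 103, 105, 100, 102, 106, 105, 105, 101, 102, 101, 99, 101, 100, 100, 101, 102, 103, 104, 107, 105, 106, 107, 109, 114, 109, 107, 109]
-120 [113, 109, 108, 110, 110, 111, 110, 112, 111, 113, 116, 117, 119, 116, 118, 120, 119, 118, 118, 119, 122, 121, 120, 116, 115, 127, 134, 134, 130, 127]
-90 [124, 121, 123, 123, 123, 123, 123, 124, 125, 125, 126, 126, 112, 96, 111, 122, 119, 122, 120, 119, 118, 121, 122, 115, 113, 107, 109, 113, 113, 114]
-60 [116, 114, 116, 115, 112, 110, 113, 109, 110, 108, 111, 108, 113, 111, 111, 110, 111, 108, 110, 108, 107, 104, 104, 104, 99, 103, 100, 103, 99, 101]
-30 [99, 100, 100, 97, 98, 96, 95, 96, 95, 99, 95, 93, 94, 97, 94, 98, 97, 88, 92, 90, 93, 93, 94, 106, 124, 133, 133, 134, 134, 134]
0 [133, 132, 129, 127, 126, 124, 126, 129, 131, 130, 131, 126, 105, 90, 87, 89, 89, 87, 87, 83, 79, 82, 85, 85, 85, 86, 80, 86, 84, 86]
30 [88, 81, 82, 81, 83, 85, 83, 84, 84, 87, 89, 87, 
[... 1594 characters left out ...]
5, 95, 94, 94, 95, 92, 92, 93, 91, 92, 90, 88, 91, 92, 92]
30 [94, 89, 92, 89, 94, 94, 93, 91, 90, 93, 92, 101, 115, 137, 149, 151, 152, 150, 150, 147, 147, 143, 145, 147, 148, 148, 149, 152, 150, 144]
60 [124, 98, 92, 96, 94, 96, 90, 91, 94, 93, 98, 93, 91, 98, 96, 94, 96, 99, 97, 92, 90, 85, 88, 96, 96, 91, 93, 90, 87, 89]
90 [93, 94, 93, 94, 96, 93, 89, 70, 51, 40, 41, 40, 43, 47, 48, 51, 53, 57, 60, 60, 62, 65, 69, 75, 82, 89, 94, 99, 97, 92]
120 [84, 76, 69, 66, 62, 59, 57, 58, 57, 57, 54, 53, 49, 49, 44, 39, 38, 29, 35, 49, 55, 51, 40, 33, 29, 28, 28, 37, 45, 52]
150 [56, 58, 57, 56, 52, 45, 39, 33, 33, 33, 32, 32, 25, 30, 29, 37, 48, 60, 64, 65, 66, 69, 69, 69, 68, 65, 65, 67, 67, 65]
```

Profiles along the lip give the places at 7.1°, against 11.7° for the front axis. So it has been pushed about 4.5° past home, and I'll nudge it back from the other side of the opening.

Call:
{"op": "servo_tool", "data": {
  "increments": [
    [[0,-0.25,0.6,0,0],[0,-0.46,1.2,0,0],[0,-0.53,1.4,0,0],[0,-0.6,1.6,0,0],[0,-0.67,1.8,0,0]]
  ]
}}

```text
t: 14.6
tool_pos: [0.4489, 0.3289, 0.0685]
tool_rot: [-3.116, 0.395, -0.001]
contact_force: [0.9, 1.5, -0.1]
opening: -0.0
grip_force: 0.5
```

```bash
cat >> h.py <<'E'
def place(d,lo=(-62,-12),thr=None):
    out=[]
    A,o=ring(d);m=o.min(1)
    for a0,a1 in ((-62,-10),(26,76),(-152,-100)):
        s=(A>=a0)&(A<=a1);x,y=A[s],m[s];i=np.argmax(np.convolve(y,np.ones(15),'same'));h=y[max(0,i-5):i+6].mean();e=[]
        for dr in(-1,1):
            j=i
            b=np.median(np.r_[y[:8],y[-8:]]) 
            t=(h+b)/2
            while y[j]>t and 0<j<len(y)-1:j+=dr
            e.append(x[j]-dr*(t-y[j])/(y[j-dr]-y[j]+1e-6))
        out.append(((e[0]+e[1])/2+45+360)%90)
    return np.round(out,2)
E
python3 - <<'E'
from h import *
for f in('t3','t4','t5','t7','t11','t14','t18'):print(f,place(ld(f)))
st('19');print(place(ld('t19')))
E
```

```text
t3 [20.48 19.22 20.33]
t4 [14.72 13.9  15.11]
t5 [13.3  12.82 13.59]
t7 [12.15 11.22 11.84]
t11 [10.65  9.78 10.58]
t14 [10.01  9.68 10.23]
t18 [6.79 6.19 7.18]
14.9 [0.4487 0.3289 0.0682] F [-0.35 -0.44  0.03] [0.4  0.76 0.57] 11.11 -78.39 -166.95
[9.31 8.73 9.01]
```

Call:
{"op": "servo_tool", "data": {
  "increments": [
    [[0,-0.03,0.1,0,0],[0,-0.06,0.2,0,0],[0,-0.09,0.3,0,0],[0,-0.09,0.3,0,0]]
  ]
}}

```text
t: 15.3
tool_pos: [0.4471, 0.3262, 0.0683]
tool_rot: [3.116, -0.394, -0.0]
contact_force: [0.6, 0.3, -0.1]
opening: 0.0
grip_force: 0.1
```

```bash
python3 - <<'E'
from h import *
st('20');print(place(ld('t20')))
E
```

```text
15.6 [0.4471 0.3263 0.0682] F [-0.04 -0.03  0.43] [0.5  0.48 0.3 ] 11.61 -76.07 -164.29
[10.53  9.78 10.55]
```

Call:
{"op": "servo_tool", "data": {
  "increments": [
    [[0,-0.03,0.1,0,0],[0,-0.06,0.2,0,0],[0,-0.09,0.3,0,0],[0,-0.09,0.3,0,0]]
  ]
}}

```text
t: 16.0
tool_pos: [0.4454, 0.3235, 0.0683]
tool_rot: [3.116, -0.395, -0.0]
contact_force: [1.0, 0.5, -0.5]
opening: -0.0
grip_force: 0.0
```

```bash
python3 - <<'E'
from h import *
st('21');print(place(ld('t21')))
E
```

```text
16.3 [0.4455 0.3236 0.0683] F [-0.12 -0.08 -0.17] [0.48 0.5  0.46] 12.59 -75.63 -163.47
[11.74 10.76 11.91]
```

Call:
{"op": "servo_tool", "data": {
  "increments": [
    [[0,0.12,-0.4,0,0],[0,0.12,-0.4,0,0],[0,0.12,-0.4,-2,0],[0,0.12,-0.4,-5,0],[0,0.12,-0.4,-9,0]]
  ]
}}

```text
t: 16.8
tool_pos: [0.4463, 0.3265, 0.1571]
tool_rot: [3.114, -0.394, -0.006]
contact_force: [1.3, 0.8, 0.3]
opening: -0.0
grip_force: 0.0
```

Call:
{"op": "servo_tool", "data": {
  "increments": [
    [[0,-4,0,-4,0],[0,-8,0,-8,0],[0,-8,0,-10,0],[0,-8,0,-10,0],[0,-8,0,-10,0]]
  ]
}}

```text
t: 17.3
tool_pos: [0.3704, 0.3475, 0.2592]
tool_rot: [-3.116, 0.393, -0.003]
contact_force: [-0.1, -0.7, -0.7]
opening: -0.0001
grip_force: 0.0
```

```bash
python3 - <<'E'
from h import *
st('22');d=ld('t22');print(place(d))
c=caps(d);p=np.array(c['mill'][:2])-[.577,.2475];y=np.radians(11.66);print('mill in carousel',p@[np.cos(y),np.sin(y)],p@[-np.sin(y),np.cos(y)])
# gallery yaw check: rail ring profile just outside the disc, steel = low saturation/dark vs plinth
S=cv2.cvtColor(d['img'],cv2.COLOR_RGB2HSV)[...,1].astype('float32')
for z in(.03,.06):
  for rg in((85,110),(-58,-88)):
    st_=1 if rg[1]>rg[0] else -1
    print(z,rg,[int(cv2.getRectSubPix(S,(1,1),proj(d,[.577+.171*np.cos(np.radians(a)),.2475+.171*np.sin(np.radians(a)),z]))[0,0]) for a in range(rg[0],rg[1],st_)])
E
```

```text
17.6 [0.3701 0.3467 0.2567] F [ 0.07 -0.15 -0.22] [0.71 0.4  0.32] 12.71 -75.63 -162.25
[11.67 10.75 11.71]
mill in carousel -0.08559953786792804 -0.007874111678364566
0.03 (85, 110) [100, 102, 104, 107, 112, 112, 113, 110, 103, 89, 58, 37, 33, 46, 74, 98, 108, 112, 114, 114, 111, 106, 103, 104, 102]
0.03 (-58, -88) [91, 88, 95, 103, 99, 102, 110, 105, 106, 100, 71, 37, 28, 24, 26, 43, 74, 94, 100, 102, 98, 92, 91, 92, 92, 91, 90, 89, 89, 95]
0.06 (85, 110) [45, 45, 48, 46, 47, 47, 48, 50, 49, 43, 39, 35, 35, 36, 30, 35, 40, 48, 49, 53, 53, 51, 50, 48, 49]
0.06 (-58, -88) [31, 30, 30, 28, 30, 31, 37, 36, 30, 29, 35, 44, 39, 33, 35, 35, 35, 44, 53, 59, 60, 60, 58, 57, 60, 63, 65, 65, 62, 59]
```

```bash
python3 -c "
from station import ctrl
print(ctrl.finish_job())"
```

```text
the job is handed in; nothing more can be done
None
```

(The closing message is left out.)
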